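# Wedge back a sprung catch and free the spindle

### The job

Push the yellow wedge, nose first, into the slot between the steel post and the red sprung bar until the bar's claws stand well clear of the spindle and the wedge holds them back on its own. Only then take the spindle out of the jig and lay it flat on the floor of the blue tray, without dropping it. Leave the wedge holding the catch open, and do not disturb the other things on the bench.

Things in the scene. Friction and masses are not known exactly. Their poses are not given: they have to be found in the camera images.
- cradle: plywood jig fixed to the bench; board 15 mm thick, x -50 to 135, y -100 to 162 mm. Origin: on the bench under the middle of the spindle's seat; y along the spindle towards the wedge slot, x across it towards the red bar. Saddles at y +-62 mm hold the spindle 30 mm up; cheeks and end stops reach 51 mm. For y -50 to 50 mm the spindle's sides are open. Wooden backstop at x 121 to 133 mm, 65 mm high
- catch (a joint): how far the red sprung bar with its claws has slid back from the spindle, along the jig's +x, in m: 0 shut, 0.028 stop. Springs drive it shut (about 3 N at 0, 6 N at 0.02); it does not stay open by itself. From about 0.010 the claws no longer overlap the spindle
- bar_face (a point): point on the red bar: its inner face (looking to the jig's -x), at the bar's +y end, on its top edge, 83 mm above the bench; jig x 64 mm, y 145 mm when shut. The bar is 16 mm thick (jig x), spans jig y -75 to 145 mm and heights 18 to 83 mm. Axes as the jig's
- claw (a point): lower tip of the claw nearer the slot, jig x 10 mm when shut, 69 mm above the bench: 9 mm over the spindle's edge and 3 mm above it. Two claws, 18 mm wide and 12 mm thick, reach from the bar over the spindle's ends at jig y +-62 mm. Axes as the jig's
- slot (a point): foot of the slot's mouth, at jig (46, 145, 15 mm): on the dark steel post's face that looks to jig +x, at its +y end, on the board. The post (jig x 26 to 46, y 105 to 145 mm) is 70 mm high above the bench. The slot lies between this face and the bar's inner face, 18 mm wide when shut, open above and at both y ends; the wedge enters along jig -y. Axes as the jig's
- seat (a point): where the spindle's middle is while it sits in the jig, 48 mm above the bench; axes as the jig's
- wedge: yellow wedge lying loose, 145 long, 36 wide, 40 mm high, 0.1 to 0.2 kg. Origin: centre of underside; z up, x towards the thin nose. Face y = -18 mm is straight all along and goes against the post; face y = +18 mm is parallel to it from x -72 to +2 mm, then slants to the nose. Pushing it in (10 to 15 N) drives the bar back 18 mm (more while it is held off the post)
- nose (a point): middle of the wedge's thin nose, at wedge (72, -15, 20 mm); the nose is 6 mm wide (y -18 to -12 mm). The wedge stays by itself once its parallel part is 10 mm or more inside the slot's mouth (nose 80 mm or more past it; 100 mm is plenty). Its rear 45 mm is the handle and stays outside. Axes as the wedge's
- spindle: the turned pale-wood spindle, 150 mm long, about 0.1 to 0.2 kg, with three square blocks 38 mm wide and 36 mm high: one in the middle (52 mm long, the place to grip it across x) and one at each end (25 mm long). Origin: centre of its underside; y along its length, z up
- spindle_mid (a point): centre of the spindle, 18 mm above its underside; axes as the spindle's
- tray: the blue open tray fixed to the bench, outside 220 x 140 x 34 mm, walls and floor 7 mm thick. Origin: centre of its underside on the bench; x along its length
- tray_in (a point): centre of the tray's inner floor, 7 mm above the bench; inner floor 206 mm (x) by 126 mm (y)
- mallet: a hammer with a wooden handle, lying on the bench, about 250 mm long; a bystander to leave alone
- bench_brush: a flat brush lying on the bench, about 200 mm long; a bystander to leave alone
- cork_block: a cork sanding block 60 x 105 x 24 mm; a bystander to leave alone
- wax_tin: an orange and yellow tin, 72 mm across and 55 mm tall, standing; a bystander to leave alone
- varnish: a green-labelled can, 80 mm across and 65 mm tall, standing; a bystander to leave alone
- gouge: a wooden-handled hand tool lying on the bench, about 200 mm long; a bystander to leave alone
- offcut: a dark wooden offcut 100 x 50 x 30 mm; a bystander to leave alone
Mind the look-alikes: they are no part of the job. Leave any purple or turquoise look-alike of the spindle alone.

How it is judged:
By the outcome, as a careful person would: the job done as asked, in the order asked, and still so for the second after the job is handed in, with the robot touching nothing.
It also fails if it takes over 64 s, if anything falls off the work surface, if the arm or the gripper's body presses on something with over 40 N, if the wrist force passes 120 N, or if a joint passes its speed limit or range.

### The arm

A 6-joint arm with a two-finger parallel gripper is mounted at the origin on the work surface. World frame = base frame: x ahead of the robot, y to its left, z up, the work surface at z = 0. Lengths are in mm, angles in rad, forces in N, time in s.
With the tool pointing down it reaches from about 300 to 775 mm from the base axis. Payload 14.6 kg.
Tool frame: the origin (TCP) lies where the fingers leave the gripper's body, on its centre line; the fingertips stand 97 mm ahead of it and the grasp point (between the pads) lies 78 mm ahead of it; z points along the fingers, y is the line along which they close (so a half turn about z gives the same grasp; the last joint's range is limited). The gripper opens to 94 mm and grips with 3 to 60 N. Pads are 16 mm wide; open, the fingers measure 119 mm over their backs; the gripper's body (75 mm by 177 mm) begins 78 mm behind the grasp point.
Start: joints at [-1.389, 0.3, 1.521, -0, 1.321, -0.067], TCP at [135.426, -533.057, 302.646] pointing down, gripper open.
Joint ranges: [-3.03, 3.03], [-0.79, 2.21], [0.23, 2.52], [-1.04, 4.18], [0, 3.07], [-2.55, 2.55]. Speed limits (rad/s): [2.22, 2.22, 2.57, 3.14, 3.14, 3.14].

### API

Orientations are given as a 3x3 rotation matrix whose columns are the frame's x, y, z axes.
In Python, from station import manip, grab_frame gives the robot as it stands.
- The arm moves only by the shell command python3 -m crank 'ROWS'. ROWS is JSON, a list of rows, each a list of 7 numbers: the shift along the tool's x, y, z in m, then the turn, a rotation vector about the tool's x, y, z in degrees, then the finger opening in m, from 0 to 0.094. A call has 1 to 12 rows; each row shifts and turns the commanded pose from where the row before left it, along the tool's axes as they then stand; what a row does not reach is not made up. A row lasts 1/10 s, in which the tool goes at most 50 mm and 8.59 degrees, less where a joint would pass 70% of its speed; a pose out of reach is approached as far as the arm can. A call with a gripper value outside its range is refused whole. The fingers move at their own pace and stop on an object; the grip force is fixed at half the most. Time passes only in rows, so rows that do not move let the fingers close. It gives the time, the measured TCP pose, the force, the opening and the grip force at its end, in the units of the state.
- manip.get_obs(): the state, without advancing time (a new reading comes with each control period).
- grab_frame(name): name is "scene" or "side" or "wrist"; returns a dict with "img" (384x512x3 uint8, red, green, blue), "fx", "fy", "cx", "cy" (pixels), "R" (3x3) and "t" (3): a world point X has camera coordinates R X + t. Camera axes: x right, y down, z forward; pixel columns grow to the right and rows downward; lengths in mm; the calibration is good to about 2 mm. A picture is of the moment at which its call begins. There is no depth.
- manip.close_job(): hands the job in; it is judged then, once.
The state is a dict: "time_s": time; "q": joint angles; "dq": joint speeds; "effort": joint torques, N m; "ee_pos": TCP position; "tcp_rot": TCP orientation; "force": force on the tool from outside, world axes, zero at the start; "moment": the same for the moment, N m; "finger_gap": finger opening in mm; "gripper_force": force on a finger pad.
Only numpy, scipy, OpenCV 4.12 (cv2) and the standard library are available. Lean on these libraries where they do the work, as an engineer would, in place of code of your own. Each camera call takes 0.05 s, during which the arm holds its last target. There are 200 camera calls.

## Working session

There is one attempt and no reset: what is moved stays moved. The work goes in short steps, Python scripts to look and compute and a shell command to move; the robot and the scene stay as the last step left them, time stands still between calls to the robot, and variables do not carry over. Pictures are saved under pics/ and viewed, at most 10 in all, crops included, and the job is handed in when it is done.

```bash
mkdir -p pics; ls; python3 - <<'E'
from station import manip, grab_frame
import cv2
for n in ["scene","side"]:
    f=grab_frame(n); cv2.imwrite(f"pics/{n}0.png",cv2.resize(f["img"][:,:,::-1],(800,600),interpolation=cv2.INTER_CUBIC))
    print(n,f["fx"],f["cx"],f["R"],f["t"])
o=manip.get_obs();print(o["time_s"],o["ee_pos"],o["tcp_rot"],o["finger_gap"],o["force"])
E
```

```text
pics
scene 474.9094999576938 257.275217857203 [[ 0.34689589  0.93790276 -0.00128638]
 [ 0.80820069 -0.29961921 -0.5069911 ]
 [-0.47589378  0.17483348 -0.86195033]] [-117.2373023  -370.67917393 1665.39590793]
side 362.00107532045007 255.54239660694233 [[-0.98119747 -0.19293643 -0.00520271]
 [-0.12142585  0.63802764 -0.76037918]
 [ 0.15002432 -0.74545038 -0.64945857]] [471.91215313 148.94134795 924.18247451]
0.1 [ 135.41218489 -532.92503146  302.13677898] [[ 9.69202764e-01  2.46264005e-01 -2.05526024e-04]
 [ 2.46264085e-01 -9.69202218e-01  1.03006126e-03]
 [ 5.44707327e-05 -1.04895190e-03 -9.99999448e-01]] 94.31264915831588 [-0.47632744 -0.01282353 -0.29586857]
```

View pics/scene0.png

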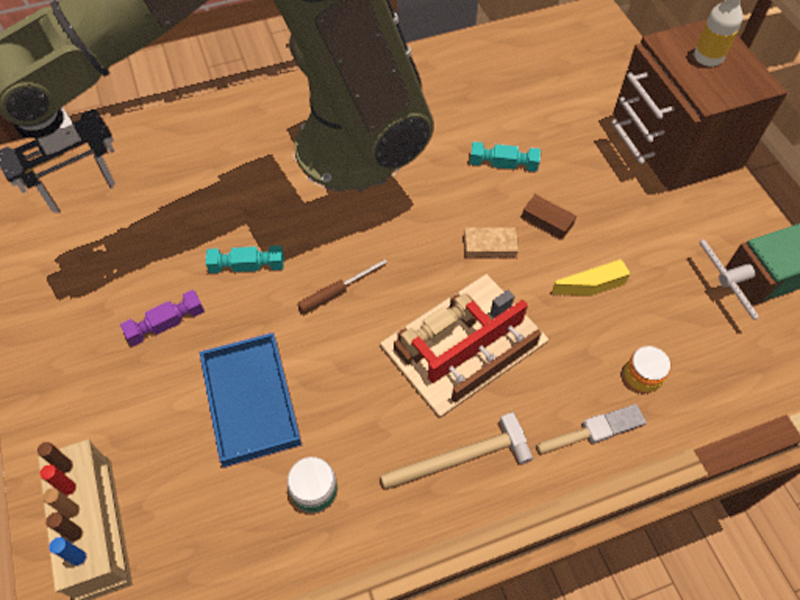

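View pics/side0.png

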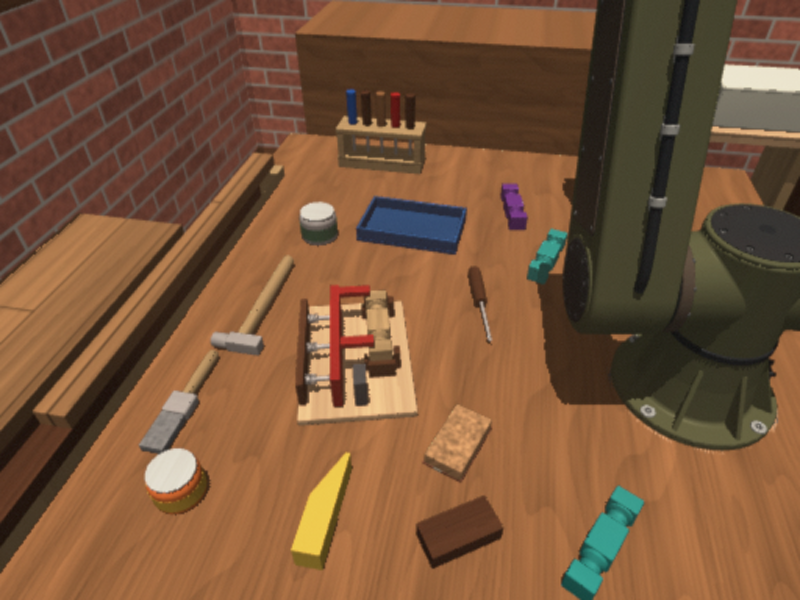

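Scene view: jig at about (465,345), wedge at (590,280) with its nose pointing left, tray at (250,400). The side view shows the same layout with the wedge at (325,510), nose up at (347,456). I'll enlarge both for picking.

```bash
python3 - <<'E'
import cv2
a=cv2.resize(cv2.imread("pics/scene0.png"),(512,384),interpolation=cv2.INTER_AREA)
from station import grab_frame
s=grab_frame("scene")["img"][:,:,::-1]; d=grab_frame("side")["img"][:,:,::-1]
cv2.imwrite("pics/sc.png",cv2.resize(s[150:270,240:410],None,fx=4.7,fy=4.7,interpolation=cv2.INTER_CUBIC)[:600,:800])
c=d[175:375,170:280]
c=cv2.resize(c,None,fx=6,fy=6,interpolation=cv2.INTER_CUBIC)
import numpy as np
cv2.imwrite("pics/sd1.png",c[:600]); cv2.imwrite("pics/sd2.png",c[600:])
E
```

```text
(no output)
```

View pics/sc.png

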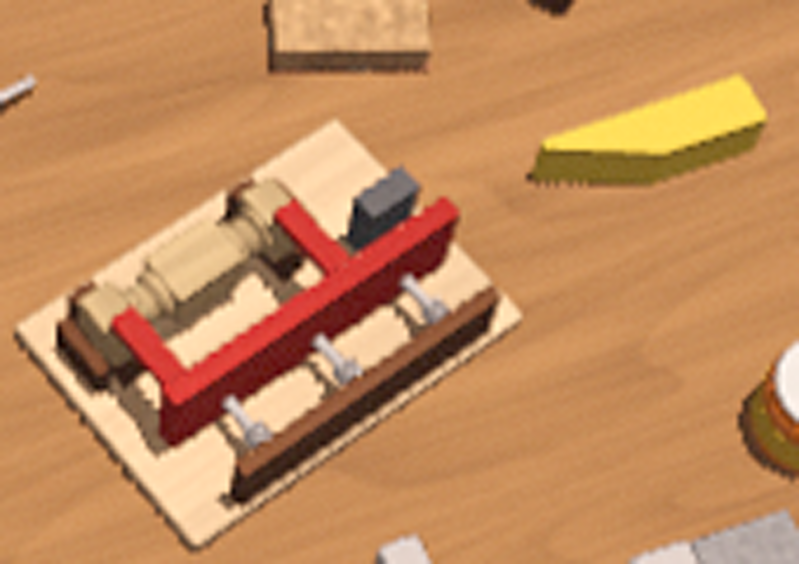

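View pics/sd1.png

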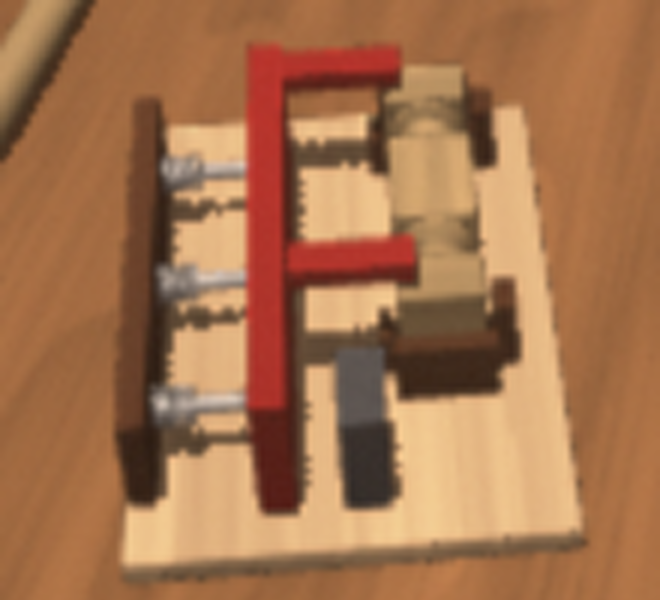

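View pics/sd2.png

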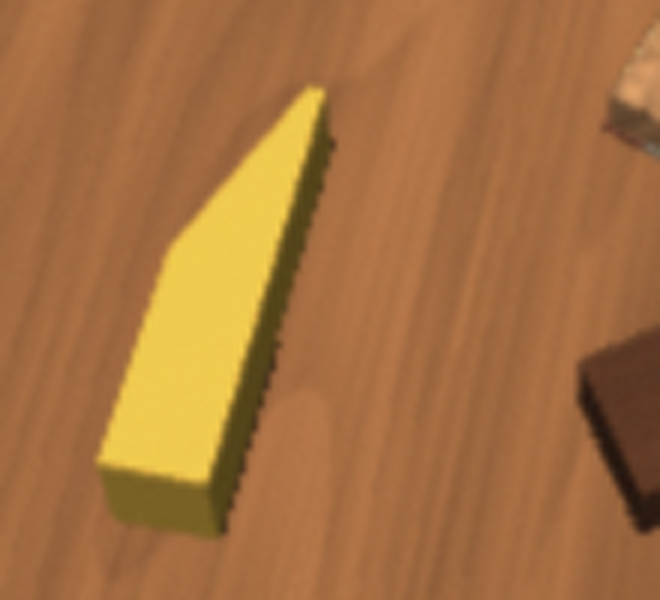

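The crops give me the board corners, bar end, post top, wedge outline and tray rim. Now I'll fit the planar poses.

```bash
cat > h.py <<'E'
import numpy as np
from scipy.optimize import least_squares
C={"scene":(474.9095,257.2752,None),"side":(362.001,255.5424,None)}
def rz(a): return np.array([[np.cos(a),-np.sin(a),0],[np.sin(a),np.cos(a),0],[0,0,1]])
def proj(f,X):
    c=(f["R"]@np.asarray(X,float).T).T+f["t"]
    return np.c_[f["fx"]*c[:,0]/c[:,2]+f["cx"],f["fy"]*c[:,1]/c[:,2]+f["cy"]]
def fit(obs,x0):
    "obs: list of (frame, model pts, pixels); x,y,yaw"
    def r(p): return np.concatenate([(proj(f,(rz(p[2])@np.array(m,float).T).T+[p[0],p[1],0])-px).ravel() for f,m,px in obs])
    best=min((least_squares(r,[x0[0],x0[1],a],loss="soft_l1") for a in np.arange(-3,3.2,1)),key=lambda s:s.cost)
    return best.x,np.sqrt(np.mean(best.fun**2)),best.fun.reshape(-1,2)
E
python3 - <<'E'
from h import *
from station import grab_frame
S=grab_frame("scene");D=grab_frame("side")
sc=lambda a:(np.array(a)+.5)/4.7-.5+[240,150]
s1=lambda a:(np.array(a)+.5)/6-.5+[170,175]
s2=lambda a:(np.array(a)+.5)/6-.5+[170,275]
v=lambda a:(np.array(a)+.5)/1.5625-.5
np.set_printoptions(precision=1,suppress=True)
jm=[(-50,-100,15),(-50,162,15),(135,162,15),(64,145,83),(80,145,83),(26,145,70),(46,145,70),(46,105,70)]
jp=sc([(17,330),(335,122),(521,314),(447,198),(459,210),(403,168),(419,186),(375,223)])
km=[(-50,162,15),(135,162,15),(-50,-100,15),(80,145,83),(64,145,83),(26,145,70),(46,145,70),(46,105,70),(80,-75,83)]
kp=s1([(583,535),(125,568),(522,107),(248,408),(293,403),(383,420),(338,422),(336,350),(248,45)])
wm=[(-72.5,-18,40),(-72.5,18,40),(2,18,40),(72.5,-12,40)]
wp=sc([(741,75),(766,115),(656,154),(545,150)])
xm=[(-72.5,18,40),(-72.5,-18,40),(2,18,40),(72.5,-12,40),(72.5,-18,40),(-72.5,-18,0),(-72.5,18,0)]
xp=s2([(98,465),(212,485),(170,247),(310,87),(326,92),(222,537),(115,520)])
tm=[(-110,-70,34),(-110,70,34),(110,70,34),(110,-70,34)]
tp=v([(200,352),(274,335),(300,443),(222,465)]);tq=v([(467,208),(447,249),(358,235),(372,199)])
for n,a,b in[("jig",(S,jm,jp),(D,km,kp)),("wedge",(S,wm,wp),(D,xm,xp)),("tray",(S,tm,tp),(D,tm,tq))]:
    for o in ([a],[b],[a,b]):
        p,e,f=fit(o,(550,0)); print(n,p[:2],np.degrees(p[2]).round(1),e.round(2))
    print(f.T)
E
```

```text
jig [522.9   2.8] -1423.2 0.56
jig [517.    3.6] 16.4 0.5
jig [518.7   3.3] -343.6 0.8
[[-1.  -0.2  0.5 -0.8  0.3 -0.7  0.4 -0.7  0.  -1.2 -0.1 -0.9 -1.4  0.4
  -0.7 -0.8 -0.6]
 [-1.3 -1.5 -0.4 -1.3 -0.  -1.4 -0.6 -1.5 -1.  -0.5 -0.8  0.   0.3  0.
   0.3 -0.4 -0.1]]
wedge [521.5 324. ] -18089.2 0.67
wedge [518.4 325.2] -89.5 0.28
wedge [518.8 325. ] 5670.6 0.56
[[-0.7 -0.2  1.5 -0.4  0.1 -0.5  0.  -0.2 -0.2 -0.2 -0.1]
 [-0.7 -0.1 -1.1 -1.  -0.5 -0.3  0.2 -0.1 -0.5  0.5 -0. ]]
tray [ 532.6 -363.1] -723.7 0.72
tray [ 521.4 -342.4] -18363.2 2.45
tray [ 530.7 -362. ] -2164.1 2.35
[[ 0.4  1.   0.4 -1.4 -2.1  3.  -4.1 -0.7]
 [ 0.3 -0.8 -1.  -1.  -0.3 -4.4 -5.  -2.6]]
```

```bash
python3 -m crank '[[0,0,0,0,0,-8.47,0.094],[0,0,0,0,0,-8.47,0.094],[0,0,0,0,0,-8.47,0.094],[0,0,0,0,0,-8.47,0.094],[0,0,0,0,0,-8.47,0.094],[0,0,0,0,0,-8.47,0.094],[0,0,0,0,0,-8.47,0.094],[0,0,0,0,0,-8.47,0.094],[0,0,0,0,0,-8.47,0.094]]'
python3 -m crank '[[0.041,0.026,0,0,0,0,0.094],[0.041,0.026,0,0,0,0,0.094],[0.041,0.026,0,0,0,0,0.094],[0.041,0.026,0,0,0,0,0.094],[0.041,0.026,0,0,0,0,0.094],[0.041,0.026,0,0,0,0,0.094],[0.041,0.026,0,0,0,0,0.094],[0.041,0.026,0,0,0,0,0.094],[0.041,0.026,0,0,0,0,0.094],[0.041,0.026,0,0,0,0,0.094],[0.041,0.026,0,0,0,0,0.094],[0.041,0.026,0,0,0,0,0.094]]'
python3 -m crank '[[0.045,0.008,0,0,0,0,0.094],[0.045,0.008,0,0,0,0,0.094],[0.045,0.008,0,0,0,0,0.094],[0.045,0.008,0,0,0,0,0.094],[0.045,0.008,0,0,0,0,0.094],[0.045,0.008,0,0,0,0,0.094],[0.045,0.008,0,0,0,0,0.094],[0,0,0,0,0,0,0.094]]'
```

```text
time_s: 1.2
ee_pos: [135.4, -533.0, 302.6]
tcp_rot: [[-0.014, 1.0, -0.0], [1.0, 0.014, 0.0], [0.0, -0.0, -1.0]]
force: [0.2, 0.6, -0.1]
finger_gap: 94.1
gripper_force: 0.0
time_s: 2.4
ee_pos: [443.9, -36.4, 302.9]
tcp_rot: [[-0.009, 1.0, 0.001], [1.0, 0.009, -0.0], [-0.0, 0.001, -1.0]]
force: [0.5, -1.5, -0.3]
finger_gap: 93.8
gripper_force: 0.0
time_s: 3.2
ee_pos: [496.3, 281.1, 301.9]
tcp_rot: [[-0.012, 1.0, -0.001], [1.0, 0.012, 0.0], [0.0, -0.001, -1.0]]
force: [-0.1, -0.0, -0.5]
finger_gap: 94.1
gripper_force: 0.0
```

```bash
python3 - <<'E'
from station import manip, grab_frame
import cv2
f=grab_frame("wrist"); cv2.imwrite("pics/w1.png",cv2.resize(f["img"][:,:,::-1],(800,600),interpolation=cv2.INTER_CUBIC))
print(f["fx"],f["R"],f["t"])
import pickle;pickle.dump(f,open("w1.pkl","wb"))
E
```

```text
342.9049848857984 [[ 9.99920492e-01  1.25900161e-02 -7.08012601e-04]
 [ 1.23137360e-02 -9.62797274e-01  2.69944033e-01]
 [ 2.71692712e-03 -2.69931288e-01 -9.62875754e-01]] [-498.555661    236.06494273  465.53117189]
```

View pics/w1.png

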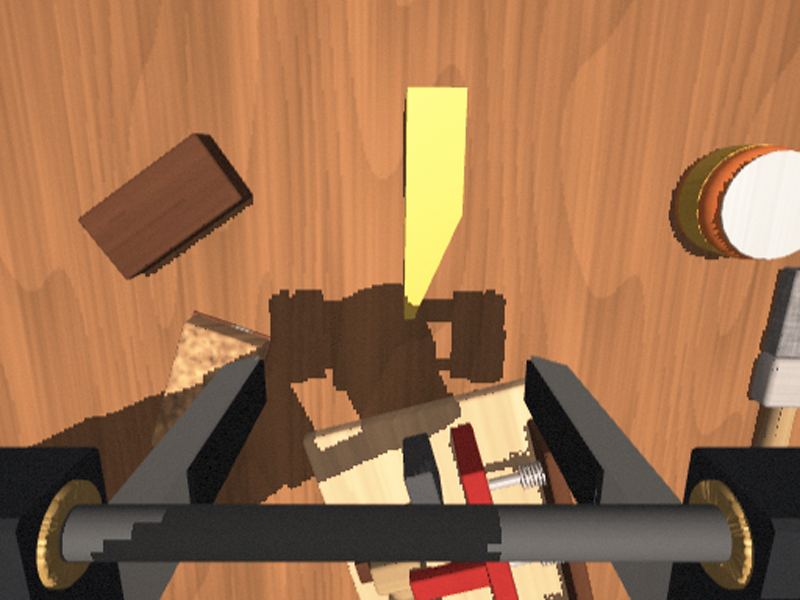

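The wrist view shows the wedge top at (407,87), (467,88), (462,214) and nose (416,307). The jig's post top end is at (405..428,436) and the bar end at (451..470,425).

```bash
python3 - <<'E'
from h import *
import pickle
f=pickle.load(open("w1.pkl","rb"));np.set_printoptions(precision=1,suppress=True)
v=lambda a:(np.array(a)+.5)/1.5625-.5
for n,m,p in [("wedge",[(-72.5,-18,40),(-72.5,18,40),(2,18,40),(72.5,-12,40)],[(407,87),(467,88),(462,214),(416,307)]),
 ("jig",[(64,145,83),(80,145,83),(26,145,70),(46,145,70),(-50,162,15)],[(451,427),(470,423),(405,438),(428,434),(304,436)])]:
    x,e,r=fit([(f,m,v(p))],(550,100)); print(n,x[:2],np.degrees(x[2])%360,e,r.tolist())
for n,m,x in [("w",[(-72.5,-18,40),(-72.5,18,40)],(518.5,325,-89.4)),("j",[(64,145,83),(46,145,70),(-50,162,15)],(518,3.4,16.4))]:
    print(n,(proj(f,(rz(np.radians(x[2]))@np.array(m,float).T).T+[x[0],x[1],0])+.5)*1.5625-.5)
E
```

```text
wedge [519.9 325.8] 270.83062416825624 2.690001140966098 [[-0.041925615536513305, 0.22646422543385825], [0.027522934834394164, -0.49547750757803044], [0.643895444223233, -0.7967770545581914], [-0.6684686564965432, 7.489542340464737]]
jig [553.7  37.7] 31.480601299616865 2.5761961452722484 [[1.3004779124602805, 1.1621321976860486], [3.5785329624756628, -3.8759444670427], [-2.9178781856113574, 4.903237443477792], [-0.7471387882382032, -1.4805678620369918], [-0.38443669266015945, 0.20829882740167704]]
w [[405.   88.6]
 [465.1  88.7]]
j [[460.  476.9]
 [431.5 472. ]
 [300.8 442.1]]
```

```bash
python3 -m crank '[[0.047,0.0122,0,0,0,0,0.094],[0.047,0.0122,0,0,0,0,0.094],[0,0,0.045,0,0,0,0.094],[0,0,0.045,0,0,0,0.094],[0,0,0.045,0,0,0,0.094],[0,0,0.035,0,0,0,0.094],[0,0,0.018,0,0,0,0.094],[0,0,0.010,0,0,0,0.094],[0,0,0,0,0,0,0.094],[0,0,0,0,0,0,0.094]]'
python3 -m crank '[[0,0,0,0,0,0,0.02],[0,0,0,0,0,0,0.02],[0,0,0,0,0,0,0.02],[0,0,0,0,0,0,0.02],[0,0,0,0,0,0,0.02],[0,0,0,0,0,0,0.02],[0,0,0,0,0,0,0.02],[0,0,0,0,0,0,0.02]]'
```

```text
time_s: 4.25
ee_pos: [520.7, 371.1, 106.0]
tcp_rot: [[-0.008, 1.0, 0.001], [1.0, 0.008, 0.001], [0.001, 0.001, -1.0]]
force: [-0.8, -0.5, 0.7]
finger_gap: 93.7
gripper_force: 0.0
time_s: 5.05
ee_pos: [520.2, 371.2, 104.6]
tcp_rot: [[-0.009, 1.0, -0.0], [1.0, 0.009, -0.0], [-0.0, -0.0, -1.0]]
force: [0.3, 0.3, -0.9]
finger_gap: 36.0
gripper_force: 30.0
```

```bash
python3 -m crank '[[0,0,-0.02,0,0,0,0.02],[0,0,-0.02,0,0,0,0.02],[0,0,0,0,0,-7.95,0.02],[0,0,0,0,0,-7.95,0.02],[-0.025,-0.013,0,0,0,0,0.02],[-0.025,-0.013,0,0,0,0,0.02],[-0.024,-0.013,0,0,0,0,0.02],[0,0,0,0,0,0,0.02],[0,0,0,0,0,0,0.02],[0,0,0,0,0,0,0.02]]'
python3 - <<'E'
from station import manip, grab_frame
import cv2
f=grab_frame("wrist"); cv2.imwrite("pics/w2.png",cv2.resize(f["img"][:,:,::-1],(800,600),interpolation=cv2.INTER_CUBIC))
import pickle;pickle.dump(f,open("w2.pkl","wb"))
E
```

```text
time_s: 6.05
ee_pos: [503.8, 289.9, 144.7]
tcp_rot: [[-0.282, 0.959, 0.0], [0.959, 0.282, 0.0], [0.0, 0.0, -1.0]]
force: [0.4, 0.8, -2.2]
finger_gap: 36.0
gripper_force: 30.0
```

View pics/w2.png

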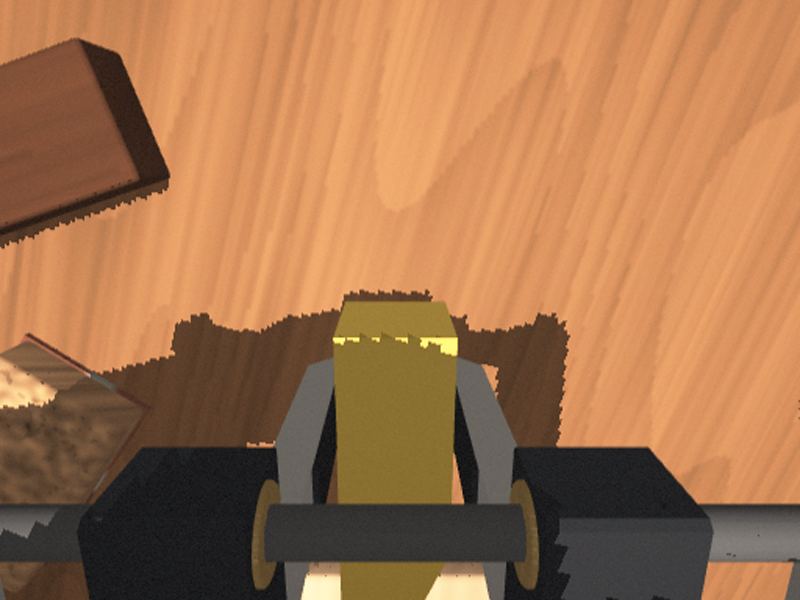

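```bash
python3 -m crank '[[0,0,0.012,0,0,0,0.02],[0,0,0.011,0,0,0,0.02],[0,0,0,0,0,0,0.02],[-0.008,0,0,0,0,0,0.02],[-0.008,0,0,0,0,0,0.02],[-0.005,0,0,0,0,0,0.02],[0,0,0,0,0,0,0.02],[0,0,0,0,0,0,0.02]]'
python3 - <<'E'
from station import manip, grab_frame
import cv2, numpy as np
d=grab_frame("side")["img"][:,:,::-1]; s=grab_frame("scene")["img"][:,:,::-1]
c=cv2.resize(d[200:310,170:270],None,fx=4,fy=4,interpolation=cv2.INTER_CUBIC)
e=cv2.resize(s[160:270,300:400],None,fx=4,fy=4,interpolation=cv2.INTER_CUBIC)
cv2.imwrite("pics/i1.png",np.hstack([c,e]))
E
```

```text
time_s: 6.9
ee_pos: [509.7, 268.9, 121.9]
tcp_rot: [[-0.282, 0.96, 0.0], [0.96, 0.282, 0.0], [0.0, 0.0, -1.0]]
force: [0.4, 0.6, -2.3]
finger_gap: 35.8
gripper_force: 30.0
```

View pics/i1.png

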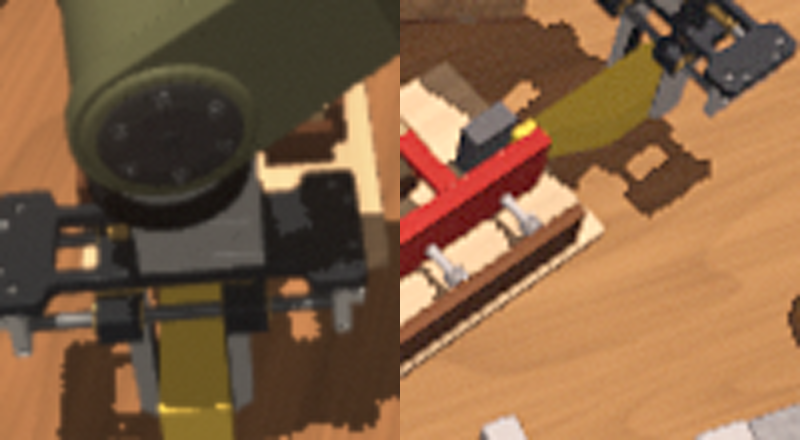

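The nose (yellow tip at (525,130) in the right half) sits in the slot between the post and the bar with no contact force. Push in.

```bash
python3 -m crank '[[-0.008,0,0,0,0,0,0.02],[-0.008,0,0,0,0,0,0.02],[-0.008,0,0,0,0,0,0.02],[-0.008,0,0,0,0,0,0.02],[-0.008,0,0,0,0,0,0.02],[0,0,0,0,0,0,0.02]]'
python3 -m crank '[[-0.007,0,0,0,0,0,0.02],[-0.007,0,0,0,0,0,0.02],[-0.007,0,0,0,0,0,0.02],[-0.007,0,0,0,0,0,0.02],[0,0,0,0,0,0,0.02],[0,0,0,0,0,0,0.02]]'
```

```text
time_s: 7.6
ee_pos: [520.6, 229.5, 121.3]
tcp_rot: [[-0.281, 0.96, -0.002], [0.96, 0.281, -0.001], [-0.0, -0.002, -1.0]]
force: [-5.2, -2.5, -2.0]
finger_gap: 35.9
gripper_force: 30.0
time_s: 8.2
ee_pos: [528.3, 203.1, 121.2]
tcp_rot: [[-0.282, 0.96, -0.002], [0.96, 0.282, -0.001], [-0.001, -0.002, -1.0]]
force: [-5.5, -5.3, -2.2]
finger_gap: 35.9
gripper_force: 30.0
```

```bash
python3 -m crank '[[-0.007,0,0,0,0,0,0.02],[-0.007,0,0,0,0,0,0.02],[-0.007,0,0,0,0,0,0.02],[-0.004,0,0,0,0,0,0.02],[0,0,0,0,0,0,0.02],[0,0,0,0,0,0,0.02]]'
python3 -m crank '[[0,-0.002,0,0,0,0,0.02],[0,-0.001,0.001,0,0,0,0.02],[0,0,0,0,0,0,0.02],[0,0,0,0,0,0,0.02]]'
```

```text
time_s: 8.8
ee_pos: [535.3, 179.1, 121.2]
tcp_rot: [[-0.282, 0.959, -0.002], [0.959, 0.282, -0.001], [-0.001, -0.002, -1.0]]
force: [-5.5, -3.8, -2.5]
finger_gap: 36.0
gripper_force: 30.0
time_s: 9.2
ee_pos: [534.0, 178.8, 121.3]
tcp_rot: [[-0.282, 0.959, 0.004], [0.959, 0.282, 0.0], [-0.001, 0.004, -1.0]]
force: [6.1, 0.6, -2.3]
finger_gap: 36.3
gripper_force: 30.0
```

```bash
python3 -m crank '[[0,0,0.0015,0,0,0,0.02],[0,0,0,0,0,0,0.02],[0,0,0,0,0,0,0.055],[0,0,0,0,0,0,0.055],[0,0,0,0,0,0,0.055],[0,0,0,0,0,0,0.055]]'
python3 -m crank '[[0,0,-0.02,0,0,0,0.055],[0,0,-0.045,0,0,0,0.06],[0,0,-0.045,0,0,0,0.08],[0,0,-0.045,0,0,0,0.08],[0,0,-0.03,0,0,0,0.08],[0.04,0,0,0,0,0,0.08],[0.04,0,0,0,0,0,0.08],[0.02,0,0,0,0,0,0.08],[0,0,0,0,0,0,0.08],[0,0,0,0,0,0,0.08]]'
python3 - <<'E'
from station import manip, grab_frame
import cv2, numpy as np,pickle
S=grab_frame("scene");D=grab_frame("side");W=grab_frame("wrist");pickle.dump((S,D,W),open("p2.pkl","wb"))
e=cv2.resize(S["img"][160:270,280:380],(400,440),interpolation=cv2.INTER_CUBIC)
w=cv2.resize(D["img"][175:285,170:270],(400,440),interpolation=cv2.INTER_CUBIC)
cv2.imwrite("pics/i2.png",np.hstack([e,w])[:,:,::-1])
E
```

```text
time_s: 9.8
ee_pos: [532.8, 179.0, 119.0]
tcp_rot: [[-0.282, 0.959, -0.0], [0.959, 0.282, -0.0], [0.0, -0.001, -1.0]]
force: [0.5, -0.2, 0.8]
finger_gap: 54.9
gripper_force: 0.0
time_s: 10.8
ee_pos: [504.7, 274.7, 304.0]
tcp_rot: [[-0.283, 0.959, -0.0], [0.959, 0.283, -0.0], [-0.0, -0.0, -1.0]]
force: [-0.1, -0.5, -0.6]
finger_gap: 79.8
gripper_force: 0.0
```

View pics/i2.png

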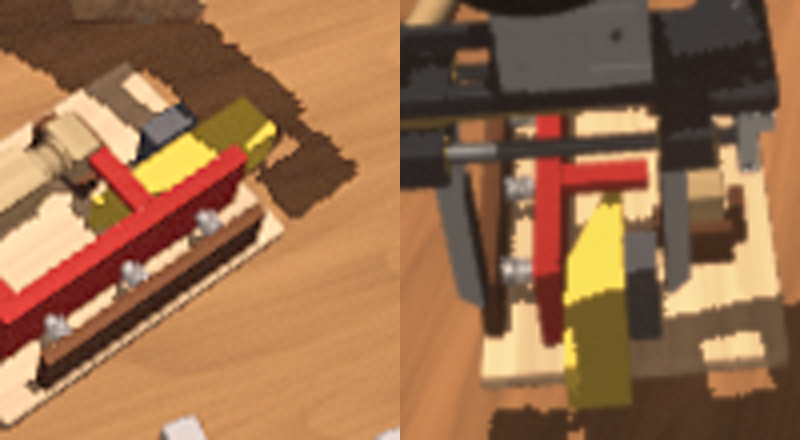

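The wedge sits fully in the slot against the post, and the claw in the right half (tip at about (648,175)) is clear of the spindle. Next, fetch the spindle.

```bash
python3 -m crank '[[-0.044,-0.0106,0,0,0,0,0.078],[-0.044,-0.0106,0,0,0,0,0.078],[-0.044,-0.0106,0,0,0,0,0.078],[-0.044,-0.0106,0,0,0,0,0.078],[-0.044,-0.0106,0,0,0,0,0.078],[-0.044,-0.0108,0,0,0,0,0.078],[0,0,0.03,0,0,0,0.078],[0,0,0.03,0,0,0,0.078],[0,0,0,0,0,0,0.078],[0,0,0,0,0,0,0.078]]'
python3 - <<'E'
from station import manip, grab_frame
from h import *
import cv2
np.set_printoptions(precision=1,suppress=True)
o=manip.get_obs();d=rz(np.radians(-16.4))@(o["ee_pos"]-[518,3.4,0]);print(d)
f=grab_frame("wrist");cv2.imwrite("pics/w3.png",f["img"][:,:,::-1])
S=grab_frame("scene");D=grab_frame("side")
E
```

```text
time_s: 11.95
ee_pos: [518.1, 3.3, 244.9]
tcp_rot: [[-0.282, 0.96, -0.0], [0.96, 0.282, 0.0], [0.0, -0.0, -1.0]]
force: [-0.4, -0.4, 0.7]
finger_gap: 77.7
gripper_force: 0.0
[  0.1  -0.2 244.9]
```

```bash
python3 -m crank '[[0,0,0.04,0,0,0,0.078],[0,0,0.04,0,0,0,0.078],[0,0,0.025,0,0,0,0.078],[0,0,0.010,0,0,0,0.078],[0,0,0.006,0,0,0,0.078],[0,0,0,0,0,0,0.078],[0,0,0,0,0,0,0.078]]'
python3 -m crank '[[0,0,0,0,0,0,0.05],[0,0,0,0,0,0,0.03],[0,0,0,0,0,0,0.02],[0,0,0,0,0,0,0.02],[0,0,0,0,0,0,0.02],[0,0,0,0,0,0,0.02],[0,0,0,0,0,0,0.02]]'
```

```text
time_s: 12.8
ee_pos: [518.6, 3.7, 124.5]
tcp_rot: [[-0.282, 0.959, 0.002], [0.959, 0.282, -0.0], [-0.001, 0.002, -1.0]]
force: [0.1, -1.0, -0.3]
finger_gap: 77.9
gripper_force: 0.0
time_s: 13.5
ee_pos: [518.0, 3.7, 123.2]
tcp_rot: [[-0.282, 0.959, 0.0], [0.959, 0.282, -0.0], [-0.0, 0.0, -1.0]]
force: [1.5, -0.2, 1.0]
finger_gap: 37.6
gripper_force: 30.0
```

The fingertips would reach 4 mm below the spindle's underside, so I'll regrip higher before lifting.

```bash
python3 -m crank '[[0,0,0,0,0,0,0.05],[0,0,0,0,0,0,0.05],[0,0,-0.008,0,0,0,0.05],[0,0,0,0,0,0,0.05],[0,0,0,0,0,0,0.02],[0,0,0,0,0,0,0.02],[0,0,0,0,0,0,0.02],[0,0,0,0,0,0,0.02],[0,0,0,0,0,0,0.02]]'
python3 -m crank '[[0,0,-0.006,0,0,0,0.02],[0,0,-0.01,0,0,0,0.02],[0,0,-0.015,0,0,0,0.02],[0,0,-0.02,0,0,0,0.02],[0,0,-0.03,0,0,0,0.02],[0,0,-0.03,0,0,0,0.02],[0,0,0,0,0,0,0.02]]'
```

```text
time_s: 14.4
ee_pos: [518.0, 3.7, 131.2]
tcp_rot: [[-0.282, 0.959, -0.0], [0.959, 0.282, 0.0], [0.0, -0.0, -1.0]]
force: [-1.4, -0.2, 2.4]
finger_gap: 38.1
gripper_force: 30.0
time_s: 15.1
ee_pos: [519.0, 3.6, 246.6]
tcp_rot: [[-0.282, 0.959, 0.007], [0.959, 0.282, -0.0], [-0.002, 0.006, -1.0]]
force: [0.2, 0.4, -2.0]
finger_gap: 38.0
gripper_force: 30.0
```

```bash
python3 -m crank '[[-0.02,-0.0055,0,0,0,0,0.02],[-0.04,-0.01,0,0,0,0,0.02],[-0.044,-0.0115,0,0,0,0,0.02],[-0.044,-0.0115,0,0,0,0,0.02],[-0.044,-0.0115,0,0,0,0,0.02],[-0.044,-0.0115,0,0,0,0,0.02],[-0.044,-0.0115,0,0,0,0,0.02],[-0.04,-0.01,0,0,0,0,0.02],[-0.024,-0.006,0,0,0,0,0.02],[-0.01,-0.0027,0,0,0,0,0.02],[0,0,0,0,0,0,0.02]]'
python3 -m crank '[[0,0,0,0,0,-5,0.02],[0,0,0,0,0,-8.1,0.02],[0,0,0,0,0,-8.1,0.02],[0,0,0,0,0,-8.1,0.02],[0,0,0,0,0,-8.1,0.02],[0,0,0,0,0,-8.1,0.02],[0,0,0,0,0,-8.1,0.02],[0,0,0,0,0,-8.1,0.02],[0,0,0,0,0,-5,0.02],[0,0,0,0,0,-3.2,0.02],[0,0,0,0,0,0,0.02]]'
python3 -m crank '[[0,0,0.02,0,0,0,0.02],[0,0,0.03,0,0,0,0.02],[0,0,0.03,0,0,0,0.02],[0,0,0.02,0,0,0,0.02],[0,0,0,0,0,0,0.02],[0,0,0,0,0,0,0.02]]'
python3 - <<'E'
from station import grab_frame
import cv2,numpy as np
w=grab_frame("wrist")["img"];s=grab_frame("scene")["img"]
cv2.imwrite("pics/t1.png",np.hstack([cv2.resize(w,(400,300)),cv2.resize(s[190:310,100:260],(400,300),interpolation=cv2.INTER_CUBIC)])[:,:,::-1])
E
```

```text
time_s: 16.2
ee_pos: [529.5, -362.3, 241.4]
tcp_rot: [[-0.281, 0.96, -0.001], [0.96, 0.281, 0.001], [0.001, -0.001, -1.0]]
force: [-0.1, 1.2, -1.5]
finger_gap: 38.0
gripper_force: 30.0
time_s: 17.3
ee_pos: [530.2, -360.2, 242.3]
tcp_rot: [[-0.998, 0.062, -0.0], [0.062, 0.998, 0.0], [0.0, 0.0, -1.0]]
force: [-0.5, 0.5, -1.5]
finger_gap: 38.2
gripper_force: 30.0
time_s: 17.9
ee_pos: [530.2, -361.3, 142.9]
tcp_rot: [[-0.998, 0.065, 0.0], [0.065, 0.998, -0.0], [-0.0, -0.0, -1.0]]
force: [-0.3, -0.1, -1.3]
finger_gap: 37.6
gripper_force: 30.0
```

View pics/t1.png

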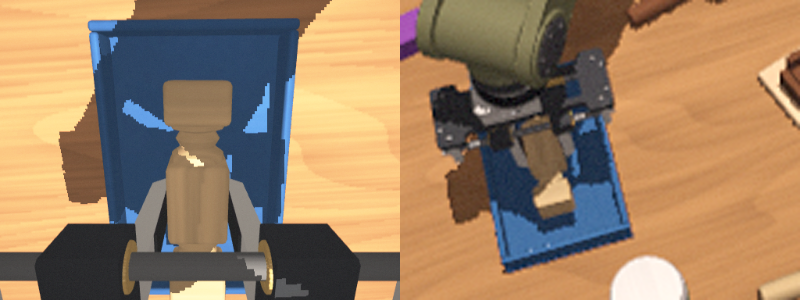

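The spindle is centred and aligned over the tray. Lower it.

```bash
python3 -m crank '[[0,0,0.015,0,0,0,0.02],[0,0,0.010,0,0,0,0.02],[0,0,0.005,0,0,0,0.02],[0,0,0.003,0,0,0,0.02],[0,0,0.001,0,0,0,0.02],[0,0,0,0,0,0,0.02],[0,0,0,0,0,0,0.02]]'
python3 -m crank '[[0,0,0.001,0,0,0,0.02],[0,0,0,0,0,0,0.02],[0,0,0,0,0,0,0.02]]'
```

```text
time_s: 18.7
ee_pos: [529.9, -361.9, 108.3]
tcp_rot: [[-0.998, 0.065, 0.0], [0.065, 0.998, -0.0], [-0.0, -0.0, -1.0]]
force: [0.3, -0.3, -0.3]
finger_gap: 37.5
gripper_force: 30.0
time_s: 19.0
ee_pos: [530.0, -361.9, 108.2]
tcp_rot: [[-0.998, 0.065, 0.0], [0.065, 0.998, -0.0], [-0.0, -0.0, -1.0]]
force: [-4.4, 1.9, 9.0]
finger_gap: 37.9
gripper_force: 30.0
```

Contact with the floor (9 N). Release and retreat.

```bash
python3 -m crank '[[0,0,-0.0005,0,0,0,0.02],[0,0,0,0,0,0,0.055],[0,0,0,0,0,0,0.055],[0,0,0,0,0,0,0.055],[0,0,0,0,0,0,0.055],[0,0,-0.02,0,0,0,0.055],[0,0,-0.04,0,0,0,0.055],[0,0,-0.045,0,0,0,0.055],[0,0,-0.045,0,0,0,0.055],[0,0,-0.045,0,0,0,0.055],[0,0,0,0,0,0,0.055],[0,0,0,0,0,0,0.055]]'
python3 - <<'E'
from station import grab_frame, manip
from h import *
import cv2,pickle
np.set_printoptions(precision=1,suppress=True)
S=grab_frame("scene");W=grab_frame("wrist");S0,_,_=pickle.load(open("p2.pkl","rb"))
# jig/wedge region unchanged since insertion? bar end + wedge corners (red/yellow mask centroids)
for n,f in(("then",S0),("now",S)):
    h=cv2.cvtColor(f["img"],cv2.COLOR_RGB2HSV)[150:275,235:400]
    r=((h[...,0]<6)|(h[...,0]>174))&(h[...,1]>190)&(h[...,2]>60)
    y=(abs(h[...,0].astype(int)-26)<4)&(h[...,1]>150)
    print(n,[(m.sum(),np.argwhere(m).mean(0)) for m in(r,y)])
# spindle (pale) region in the wrist picture, projected on its top z=43
h=cv2.cvtColor(W["img"],cv2.COLOR_RGB2HSV);b=(h[...,0]>95)&(h[...,0]<125)&(h[...,1]>100)
m=((h[...,0]>8)&(h[...,0]<28)&(h[...,1]>40)).astype(np.uint8)
P=proj(W,(rz(np.radians(-3.7))@np.array([[x,y,43] for x,y in((-75,-19),(75,-19),(75,19),(-75,19))],float).T).T+[530,-362,0])
e=np.zeros(m.shape,np.uint8);cv2.fillPoly(e,[P.astype(np.int32)],1)
print(P,"pale inside",m[e>0].mean(),"blue inside",b[e>0].mean())
E
```

```text
time_s: 20.2
ee_pos: [529.9, -361.8, 303.1]
tcp_rot: [[-0.998, 0.065, 0.001], [0.065, 0.998, -0.001], [-0.001, -0.001, -1.0]]
force: [-0.0, -0.1, 0.0]
finger_gap: 54.8
gripper_force: 0.0
then [(np.int64(571), array([72., 71.])), (np.int64(185), array([49.9, 90.5]))]
now [(np.int64(433), array([73. , 70.3])), (np.int64(321), array([46.5, 95. ]))]
[[232.8 104.3]
 [235.  248.1]
 [270.2 248.1]
 [272.3 104.3]] pale inside 0.8426171529619806 blue inside 0.1282051282051282
```

```bash
python3 - <<'E'
from station import grab_frame
from h import *
for n in("scene","side"):
    f=grab_frame(n)
    for y in(130,20,-30):
        X=np.array([(x,y,83) for x in range(54,112,4)],float)
        p=proj(f,(rz(np.radians(16.4))@X.T).T+[518,3.4,0]).round().astype(int)
        c=f["img"][p[:,1],p[:,0]].astype(int)
        print(n,y,[(int(x),int(a[0]-a[1])) for x,a in zip(X[:,0],c)])
E
```

```text
scene 130 [(54, 31), (58, 31), (62, 27), (66, 20), (70, 21), (74, 20), (78, 22), (82, 18), (86, 94), (90, 158), (94, 157), (98, 159), (102, 68), (106, 71), (110, 52)]
scene 20 [(54, 32), (58, 32), (62, 29), (66, 31), (70, 33), (74, 29), (78, 25), (82, 51), (86, 166), (90, 156), (94, 160), (98, 153), (102, 75), (106, 83), (110, 40)]
scene -30 [(54, 23), (58, 27), (62, 32), (66, 29), (70, 26), (74, 31), (78, 30), (82, 25), (86, 101), (90, 166), (94, 159), (98, 161), (102, 71), (106, 90), (110, 83)]
side 130 [(54, 29), (58, 30), (62, 30), (66, 30), (70, 30), (74, 37), (78, 39), (82, 113), (86, 129), (90, 132), (94, 126), (98, 93), (102, 43), (106, 27), (110, 18)]
side 20 [(54, 39), (58, 40), (62, 36), (66, 36), (70, 44), (74, 32), (78, 42), (82, 66), (86, 137), (90, 138), (94, 140), (98, 44), (102, 35), (106, 27), (110, 21)]
side -30 [(54, 58), (58, 59), (62, 62), (66, 62), (70, 64), (74, 63), (78, 55), (82, 66), (86, 138), (90, 139), (94, 135), (98, 98), (102, 62), (106, 62), (110, 63)]
```

The bar still stands at jig x of about 82 to 98 mm, so it is 18 mm open, and the spindle lies in the tray. Hand in.

```bash
python3 -c "
from station import manip
print(manip.close_job())"
```

```text
the job is handed in; nothing more can be done
None
```

The job is handed in at about 20 s of the 64 s allowed: the wedge holds the catch about 18 mm open on its own, the spindle was then taken out and lies on the tray floor, and the arm touched none of the bystanders as far as I could see, though I did not check them separately afterwards.

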